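# Feel out the two self-inking stamps with tired springs and stand them in the repair block

## Robot

A 7-joint arm with a two-finger parallel gripper is mounted at the origin on a cart in front of the work surface, level with it; the furniture and walls round the work are solid. World frame = base frame: x ahead of the robot, y to its left, z up, the work surface at z = 0. Lengths are in m, angles in rad, forces in N, time in s.
With the tool pointing down it reaches from about 0.425 to 0.875 m from the base axis. Payload 4.7 kg.
Tool frame: the origin (TCP) lies midway between the tips of the shut fingers; the grasp point (between the pads) lies 19 mm behind it (ctrl.grip_point_offset is the distance from the TCP to the grasp point, in m); z points along the fingers, y is the line along which they close (so a half turn about z gives the same grasp; the last joint's range is limited). The gripper opens to 87 mm and grips with 3 to 60 N. Pads are 19 mm wide; open, the fingers measure 117 mm over their backs; the gripper's body (75 mm by 190 mm) begins 51 mm behind the grasp point.
Start: joints at [0.014, 0.321, -0.07, 1.45, 0.023, 1.371, -0.057], TCP at [0.65, -0, 0.196] pointing down, gripper open.
Joint ranges: [-2.86, 2.86], [-0.3, 2.09], [-1.38, 1.24], [0.06, 2.45], [-1.56, 4.7], [0.09, 2.05], [-2.69, 2.69]. Speed limits (rad/s): [2.57, 2.57, 3.14, 3.14, 3.14, 3.14, 3.14].

## Interface

Orientations are given as a rotation vector (axis times angle).
In Python, from bench import ctrl gives the robot as it stands. The module is installed in compiled form; this text tells all that it offers.
- The arm moves only by the shell command python3 -m handwheel 'ROWS' [OPENING] [FORCE]. ROWS is JSON, a list of rows, each an object of numbers: "x", "y", "z": the shift along the tool's x, y, z in m; "wx", "wy", "wz": the turn, a rotation vector about the tool's x, y, z in degrees. A call has 1 to 10 rows; each row is the pose to reach, as a shift and turn from the pose commanded when the call began, along the tool's axes at that moment; what a row does not reach only later rows make up. A row lasts 1/12 s, in which the tool goes at most 41.7 mm and 7.16 degrees, less where a joint would pass 70% of its speed; a pose out of reach is approached as far as the arm can. A call with a gripper value outside its range is refused whole. OPENING is the finger opening in m, from 0 to 0.087, set as the call begins (- or left out, the last holds). The fingers move at their own pace and stop on an object; FORCE is the grip in N (left out, the last holds). Time passes only in rows, so rows that repeat a pose let the fingers close. It gives the time, the measured TCP pose, the force, the opening and the grip force at its end, in the units of the state.
- ctrl.get_state(): the state, without advancing time (a new reading comes with each control period).
- ctrl.get_image(name): name is "scene" or "side" or "wrist"; returns a dict with "image" (400x640x3 uint8, red, green, blue), "K" (3x3 intrinsics, pixels), "k1" (the pictures are not rectified: a ray, as slopes to the right and down, at radius r is drawn at 1 + k1 r^2 times it, then the intrinsics apply), "world_to_cam" (4x4, takes a point from world to camera coordinates); the wrist camera has in their place "hand_eye" (4x4, takes a point from camera to tool coordinates, whose origin is the TCP and whose axes are the flange's). Camera axes: x right, y down, z forward; pixel columns grow to the right and rows downward; lengths in m; the calibration is good to about 2 mm. A picture is of the moment at which its call begins: read the wrist's pose just before it. There is no depth.
- ctrl.close_job(): hands the job in; it is judged then, once.
The state is a dict: "time": time; "joint_positions": joint angles; "qd": joint speeds; "joint_torque": joint torques, N m; "position": TCP position; "tool_rot": TCP orientation; "ft_force": force on the tool from outside, world axes, zero at the start; "torque": the same for the moment, N m; "grip_width": opening from 0.0 (shut) to 1.0 (fully open); "grip_force": force on a finger pad.
Only numpy, scipy, OpenCV 4.12 (cv2) and the standard library are available. Lean on these libraries where they do the work, as an engineer would, in place of code of your own. Each camera call takes 0.05 s, during which the arm holds its last target. There are 200 camera calls.

## Task

Of the four self-inking stamps in the brown rack, two have tired return springs, though all look alike. Press caps gently about 8 mm down where they stand to feel which two push back weakly, without ramming them onto their stops, and then stand those two upright and fully down in the two pockets of the pale repair block. The two good stamps stay in the rack; do not disturb the tin and the seal blanks.

Things in the scene. Friction and masses are not known exactly. Their poses are not given: they have to be found in the camera images.
- stamp_rack: Brown wooden rack on the bare table (z = 0), 152 mm (its x) by 138 mm (its y) by 24 mm high, fixed; origin at the middle of its underside. Its four pockets (2 by 2, 76 mm apart along x, 74 mm along y; each 58 mm in x by 40 mm in y, 14 mm deep, floor 10 mm above the table) hold four self-inking stamps that look alike; two have sound springs, two tired ones.
- stamp_rack_hole0 (a point): Middle of a rack pocket's mouth, level with the rack's top, 14 mm above the pocket floor; axes as the rack's, z up. The stamp in it stands centred to about 2 mm and in line: foot 50 mm (x) by 32 mm (y), grey frame, black sprung cap 48 by 27 mm from 48 to 74 mm above the foot's underside, on it a flat rubber pad 36 by 18 mm ending at 76 mm. 0.08 to 0.14 kg. Lift it by the cap, across its 27 mm.
- stamp_rack_hole1 (a point): The same for the second pocket and its stamp. All caps: 12 mm of travel down to a hard stop, then the spring returns them. A sound spring takes 3.6 N to start, about 11 N at 8 mm down, 14.5 N at the stop; a tired one 1.6 N to start, about 5 N at 8 mm, 6.5 N at the stop. Which pockets hold the tired ones changes from start to start.
- stamp_rack_hole2 (a point): The same for the third pocket and its stamp.
- stamp_rack_hole3 (a point): The same for the fourth pocket and its stamp.
- repair_block: Pale wooden repair block, empty, 146 mm (its x) by 64 mm by 24 mm high, fixed on the thin card mat (mat surface z = 0.007); origin at the middle of its underside. Two pockets 70 mm apart along its x, each 58 mm (along x) by 40 mm, 14 mm deep: a stamp's foot drops in with 4 mm to spare all round, its x along the block's x, either way round.
- repair_block_hole0 (a point): Middle of the mouth of the block's first pocket, level with its top face, 14 mm above the pocket floor; axes as the block's, z up.
- repair_block_hole1 (a point): The same for the second pocket.
- tin_mid (a point): Bystander: round wax tin, 72 mm across, 35 mm high, standing; point at its centre.
- blank_mid (a point): Bystander: standing cream stone seal blank with a turned knob, 19 by 19 by 56 mm; point at its centre.
- green_blank_mid (a point): Bystander: standing green stone seal blank, 21 by 26 by 49 mm; point at its centre.
- tool_chest: Obstacle: fixed wooden drawer chest, about 0.22 by 0.24 m and 0.214 m high, turned 45 degrees, between the robot's left front and the rack; its middle drawer stands open a little towards the rack. Origin at the middle of its underside. Carry tools over it at more than 0.3 m or keep clear.

How it is judged:
On the way:
1. while all four stamps still stand in the rack, the cap of a tired one has been pressed 6 mm or more down ((distance between tired_1_c0 and tired_1_cap_c3 below 0.0655 m or distance between tired_2_c0 and tired_2_cap_c3 below 0.0655 m) and distance of each of sound_1_c0, tired_1_c0, tired_2_c0, sound_2_c0 from where it was at the start of the episode below 0.01 m), for 0.1 s.
At the end, for the whole second after the job is handed in: the two stamps with tired springs stand one in each pocket of the repair block, foot (part c0 of a stamp) on the pocket floor within 3 mm, upright within 0.06 rad, either way round; the two sound ones stand upright in their rack pockets within 10 mm of where they were ((((horizontal distance between tired_1_c0 and repair_block_hole0 below 0.008 m and z of tired_1_c0 in the frame of repair_block_hole0 below -0.008 m and angle between tired_1_c0's own z axis and vertical below 0.06 rad) and (horizontal distance between tired_2_c0 and repair_block_hole1 below 0.008 m and z of tired_2_c0 in the frame of repair_block_hole1 below -0.008 m and angle between tired_2_c0's own z axis and vertical below 0.06 rad)) or ((horizontal distance between tired_1_c0 and repair_block_hole1 below 0.008 m and z of tired_1_c0 in the frame of repair_block_hole1 below -0.008 m and angle between tired_1_c0's own z axis and vertical below 0.06 rad) and (horizontal distance between tired_2_c0 and repair_block_hole0 below 0.008 m and z of tired_2_c0 in the frame of repair_block_hole0 below -0.008 m and angle between tired_2_c0's own z axis and vertical below 0.06 rad))) and distance of each of sound_1_c0, sound_2_c0 from where it was at the start of the episode below 0.01 m and angle between each of sound_1_c0, sound_2_c0's own z axis and vertical below 0.06 rad); the robot touches nothing.
It fails at once if a stamp is pressed down in the rack or in the block with more than 25 N (contact force between any of sound_1_c0, tired_1_c0, tired_2_c0, sound_2_c0 and stamp_rack above 25 N or contact force between any of sound_1_c0, tired_1_c0, tired_2_c0, sound_2_c0 and repair_block above 25 N).
It fails at once if a stamp is tipped over (more than about 30 degrees) (angle between any of sound_1_c0, tired_1_c0, tired_2_c0, sound_2_c0's own z axis and vertical above 0.5 rad).
It fails at once if a stamp with a sound spring is taken out of its pocket (distance of any of sound_1_c0, sound_2_c0 from where it was at the start of the episode above 0.015 m).
It fails at once if the wax tin or a seal blank is pushed more than 25 mm or knocked over (distance of any of tin_mid, blank_mid, green_blank_mid from where it was at the start of the episode above 0.025 m or angle between any of tin_mid, blank_mid, green_blank_mid's own z axis and vertical above 0.4 rad).
It also fails if it takes over 72 s, if anything falls off the work surface, if the arm or the gripper's body presses on something with over 40 N, if the wrist force passes 120 N, or if a joint passes its speed limit or range.

## Working session

There is one attempt and no reset: what is moved stays moved. The work goes in short steps, Python scripts to look and compute and a shell command to move; the robot and the scene stay as the last step left them, time stands still between calls to the robot, and variables do not carry over. Pictures are saved under pics/ and viewed, at most 11 in all, crops included, and the job is handed in when it is done.

```bash
mkdir -p pics
python3 - <<'E'
from bench import ctrl
import cv2, numpy as np
s=ctrl.get_state(); print({k:np.round(v,3).tolist() for k,v in s.items()})
for n in ["scene","side"]:
    d=ctrl.get_image(n); cv2.imwrite(f"pics/{n}0.png",d["image"][:,:,::-1]); print(n,d["K"],d["k1"],d["world_to_cam"])
E
```

```text
{'time': 0.0, 'joint_positions': [0.014, 0.322, -0.07, 1.452, 0.023, 1.371, -0.057], 'qd': [0.001, 0.002, -0.001, -0.0, -0.001, 0.0, 0.0], 'joint_torque': [-0.0, -49.128, -0.404, -31.253, -0.064, 0.044, 0.0], 'position': [0.649, -0.0, 0.195], 'tool_rot': [-2.22, -2.221, 0.002], 'ft_force': [-0.48, -0.601, 1.178], 'torque': [-0.022, -0.042, -0.014], 'grip_force': 0.0, 'grip_width': 0.999}
scene [[422.0760998    0.         322.42192478]
 [  0.         422.0760998  195.43235341]
 [  0.           0.           1.        ]] -0.044770175224067725 [[ 0.9925252   0.12185742 -0.00667077 -0.56536675]
 [ 0.09090192 -0.77465245 -0.6258198  -0.12671071]
 [-0.08142831  0.62053554 -0.77993915  1.07268691]
 [ 0.          0.          0.          1.        ]]
side [[396.57230304   0.         321.24938894]
 [  0.         396.57230304 200.93525494]
 [  0.           0.           1.        ]] 0.013443614657977289 [[-0.99749329 -0.06622872 -0.0249177   0.58159349]
 [-0.01269715  0.51394553 -0.85772885  0.12645736]
 [ 0.06961263 -0.85526239 -0.51349813  0.72475399]
 [ 0.          0.          0.          1.        ]]
```

View pics/scene0.png

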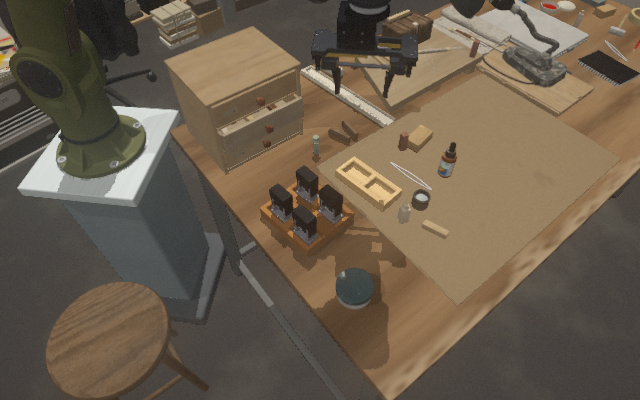

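View pics/side0.png

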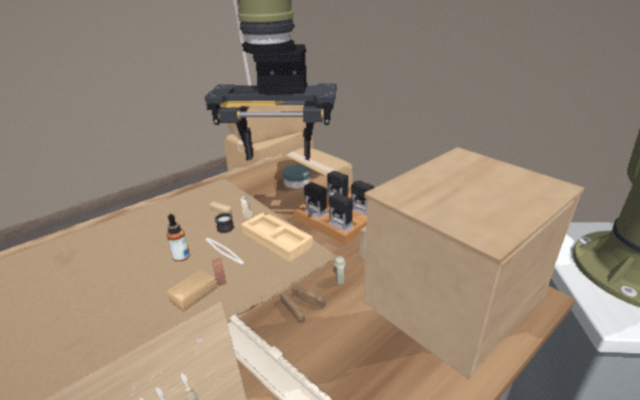

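The scene view shows the rack with four black caps at about (281,203), (307,184), (330,203) and (305,226). The pale block is at (368,183), the tin at (355,288), the cream blank at (404,213) and the green blank at (316,147). Next I convert these pixels to rough positions.

```bash
cat > h.py <<'E'
from bench import ctrl
import cv2, numpy as np
from scipy.spatial.transform import Rotation as R
def cam(n):
    s=ctrl.get_state(); d=ctrl.get_image(n)
    if n=="wrist":
        T=np.eye(4);T[:3,:3]=R.from_rotvec(s["tool_rot"]).as_matrix();T[:3,3]=s["position"]
        d["c2w"]=T@np.array(d["hand_eye"])
    else: d["c2w"]=np.linalg.inv(d["world_to_cam"])
    return d
def dist(d): return np.array([d["k1"],0,0,0,0])
def p2w(d,uv,z):
    # inverse of x*(1+k1 r^2)
    p=cv2.undistortPoints(np.float64(uv).reshape(-1,1,2),np.array(d["K"]),dist(d)).reshape(-1,2)
    r=np.c_[p,np.ones(len(p))]@d["c2w"][:3,:3].T; o=d["c2w"][:3,3]
    return o+r*((z-o[2])/r[:,2])[:,None]
def w2p(d,P):
    M=np.linalg.inv(d["c2w"])
    return cv2.projectPoints(np.float64(P).reshape(-1,1,3),cv2.Rodrigues(M[:3,:3])[0],M[:3,3],np.array(d["K"]),dist(d))[0].reshape(-1,2)
E
python3 - <<'E'
from h import *
np.set_printoptions(precision=3,suppress=True)
d=cam("scene")
print(p2w(d,[(279,188),(307,170),(331,188),(305,211)],.086))
print(p2w(d,[(368,180)],.03), p2w(d,[(355,275)],.035),p2w(d,[(404,206),(316,137)],.05))
w=cam("wrist"); print(w["hand_eye"],w["k1"],w["K"]); cv2.imwrite("pics/w0.png",w["image"][:,:,::-1])
print(w2p(w,p2w(d,[(279,188),(307,170),(331,188),(305,211)],.086)))
E
```

```text
[[ 0.499 -0.155  0.086]
 [ 0.549 -0.099  0.086]
 [ 0.605 -0.142  0.086]
 [ 0.561 -0.207  0.086]]
[[ 0.681 -0.063  0.03 ]] [[ 0.67  -0.308  0.035]] [[ 0.76  -0.143  0.05 ]
 [ 0.549  0.042  0.05 ]]
[[ 0.001 -0.969 -0.248  0.068]
 [ 1.     0.001  0.     0.   ]
 [-0.    -0.248  0.969 -0.189]
 [ 0.     0.     0.     1.   ]] -0.06435575733265286 [[325.582   0.    323.497]
 [  0.    325.582 206.976]
 [  0.      0.      1.   ]]
[[184.145 338.209]
 [225.308 292.507]
 [281.605 329.877]
 [244.3   378.642]]
```

```bash
python3 -m handwheel '[{"x":-0.03,"y":-0.01,"z":-0.03},{"x":-0.06,"y":-0.02,"z":-0.06},{"x":-0.09,"y":-0.03,"z":-0.09},{"x":-0.11,"y":-0.03,"z":-0.12},{"x":-0.12,"y":-0.03,"z":-0.14},{"x":-0.12,"y":-0.03,"z":-0.14},{"x":-0.12,"y":-0.03,"z":-0.14}]'
python3 - <<'E'
from h import *
w=cam("wrist"); cv2.imwrite("pics/w1.png",w["image"][:,:,::-1])
s=ctrl.get_state();print(s["position"],s["tool_rot"])
E
```

```text
[ 6.49754274e-01 -4.85726885e-05  1.95164586e-01] [-2.22104536e+00 -2.22111086e+00  9.93233468e-04]invalid input at $[0]: expected keys x, y, z, wx, wy, wz
```

View pics/w1.png

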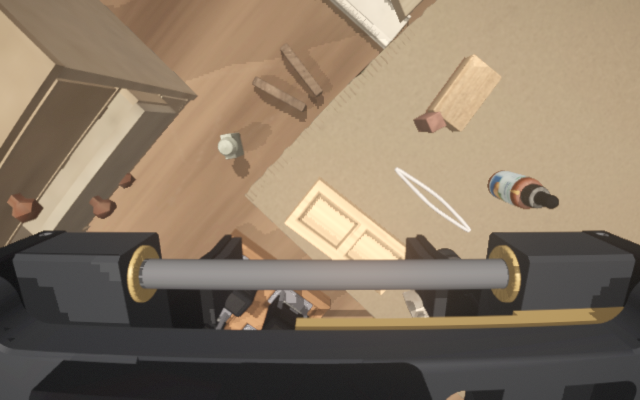

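The gripper hides the lower half of the wrist view, so the camera has to sit further back. The move was refused because every row needs all six keys.

```bash
python3 -m handwheel '[{"x":-0.03,"y":-0.01,"z":-0.02,"wx":0,"wy":0,"wz":0},{"x":-0.06,"y":-0.01,"z":-0.04,"wx":0,"wy":0,"wz":0},{"x":-0.09,"y":-0.02,"z":-0.06,"wx":0,"wy":0,"wz":0},{"x":-0.12,"y":-0.02,"z":-0.08,"wx":0,"wy":0,"wz":0},{"x":-0.15,"y":-0.03,"z":-0.1,"wx":0,"wy":0,"wz":0},{"x":-0.18,"y":-0.03,"z":-0.12,"wx":0,"wy":0,"wz":0},{"x":-0.21,"y":-0.04,"z":-0.12,"wx":0,"wy":0,"wz":0},{"x":-0.24,"y":-0.04,"z":-0.12,"wx":0,"wy":0,"wz":0},{"x":-0.27,"y":-0.04,"z":-0.12,"wx":0,"wy":0,"wz":0},{"x":-0.27,"y":-0.04,"z":-0.12,"wx":0,"wy":0,"wz":0}]'
python3 - <<'E'
from h import *
import pickle
for i in range(3): w=cam("wrist")
cv2.imwrite("pics/w2.png",w["image"][:,:,::-1]); pickle.dump(w,open("w2.pkl","wb"))
s=ctrl.get_state();print(s["position"],s["tool_rot"],s["qd"])
E
```

```text
time: 1.08
position: [0.6074, -0.2789, 0.3149]
tool_rot: [2.231, 2.208, -0.008]
ft_force: [-0.8, 0.0, -1.3]
grip_width: 1.002
grip_force: 0.0
[ 0.61000202 -0.26970529  0.31526485] [-2.22111476e+00 -2.22039896e+00 -7.28132041e-04] [-0.02354715 -0.00910054 -0.02300276  0.00446309 -0.0039882   0.00072682
  0.00050723]
```

View pics/w2.png

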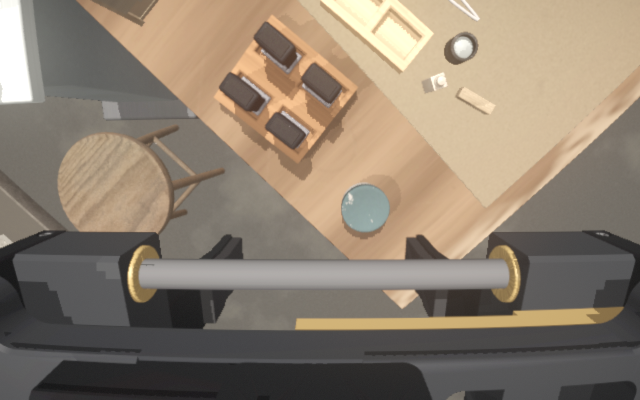

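The wrist view shows the whole rack, with caps near (277,43), (243,91), (322,83) and (288,130). The block is partly visible at (378,28), the tin at (365,208) and the cream blank at (438,81). I'll enlarge this region to pick corners.

Run:
```python
import cv2
im=cv2.imread("pics/w2.png")[0:170,205:440]
im=cv2.resize(im,None,fx=3.4,fy=3.4,interpolation=cv2.INTER_CUBIC); cv2.imwrite("pics/w2c.png",cv2.convertScaleAbs(im,alpha=1.6,beta=15)); print(im.shape)
```

```text
(578, 799, 3)
```

View pics/w2c.png

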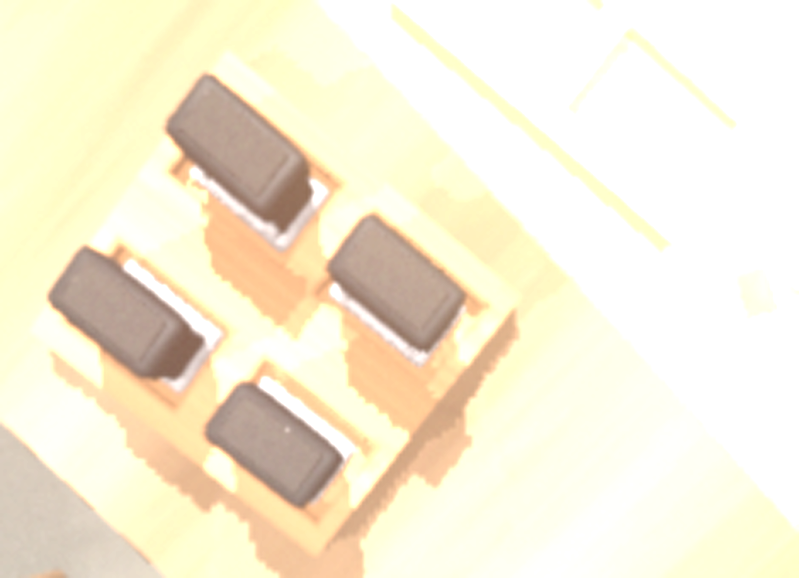

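Run:
```python
from h import *
import pickle
from scipy.optimize import least_squares
np.set_printoptions(precision=4,suppress=True)
w=pickle.load(open("w2.pkl","rb"))
f=lambda L:np.array(L)/3.4+[205,0]
C=p2w(w,f([(238,140),(395,280),(118,312),(274,445)]),.085)
O=p2w(w,f([(225,55),(517,305),(322,545),(38,330)]),.024)
print(C,O,O.mean(0))
u=O[1]-O[0]+O[2]-O[3]; print(np.degrees(np.arctan2(u[1],u[0])),np.linalg.norm(u)/2)
u=C[1]-C[0]+C[3]-C[2]; v=C[0]-C[2]+C[1]-C[3]
print(C.mean(0),np.degrees(np.arctan2(u[1],u[0])),np.degrees(np.arctan2(-v[0],v[1])),np.linalg.norm(u)/2,np.linalg.norm(v)/2)
```

```text
[[ 0.5519 -0.1061  0.085 ]
 [ 0.6069 -0.1538  0.085 ]
 [ 0.5064 -0.164   0.085 ]
 [ 0.5618 -0.2118  0.085 ]] [[ 0.5391 -0.0598  0.024 ]
 [ 0.6568 -0.1564  0.024 ]
 [ 0.5744 -0.2555  0.024 ]
 [ 0.4572 -0.1649  0.024 ]] [ 0.5569 -0.1591  0.024 ]
-38.556133318487866 0.15018084573283674
[ 0.5568 -0.1589  0.085 ] -40.85573792317557 -37.98459955765717 0.07300252275960643 0.07351162763363368
```

Run:
```python
from h import *
import pickle
np.set_printoptions(precision=3,suppress=True)
d=cam("scene")
print(p2w(d,[(167,63),(248,29),(300,62),(222,100)],.214))
s=ctrl.get_state();print(s["joint_positions"])
w=pickle.load(open("w2.pkl","rb")); f=lambda L:np.array(L)/3.4+[205,0]
print(p2w(d,[(334,172),(355,156),(402,187),(382,207)],.031))
```

```text
[[ 0.213  0.07   0.214]
 [ 0.361  0.229  0.214]
 [ 0.508  0.104  0.214]
 [ 0.372 -0.044  0.214]]
[ 0.323  0.334  0.074  1.2   -0.025  1.609  0.393]
[[ 0.603 -0.048  0.031]
 [ 0.647  0.008  0.031]
 [ 0.758 -0.075  0.031]
 [ 0.716 -0.137  0.031]]
```

The rack is centred at (0.557, -0.159) with a yaw of about -39°. The gripper is clear of the chest. I'll shut the fingers, turn by -51° and hover over the bottom stamp.

```bash
python3 -m handwheel '[{"x":0.01,"y":-0.01,"z":0.02,"wx":0,"wy":0,"wz":-6},{"x":0.02,"y":-0.02,"z":0.05,"wx":0,"wy":0,"wz":-12},{"x":0.03,"y":-0.03,"z":0.08,"wx":0,"wy":0,"wz":-18},{"x":0.04,"y":-0.04,"z":0.11,"wx":0,"wy":0,"wz":-24},{"x":0.05,"y":-0.048,"z":0.13,"wx":0,"wy":0,"wz":-30},{"x":0.058,"y":-0.048,"z":0.15,"wx":0,"wy":0,"wz":-36},{"x":0.058,"y":-0.048,"z":0.17,"wx":0,"wy":0,"wz":-42},{"x":0.058,"y":-0.048,"z":0.19,"wx":0,"wy":0,"wz":-48},{"x":0.058,"y":-0.048,"z":0.205,"wx":0,"wy":0,"wz":-51},{"x":0.058,"y":-0.048,"z":0.215,"wx":0,"wy":0,"wz":-51}]' 0
python3 -m handwheel '[{"x":0,"y":0,"z":0.004,"wx":0,"wy":0,"wz":0},{"x":0,"y":0,"z":0.008,"wx":0,"wy":0,"wz":0},{"x":0,"y":0,"z":0.01,"wx":0,"wy":0,"wz":0},{"x":0,"y":0,"z":0.01,"wx":0,"wy":0,"wz":0},{"x":0,"y":0,"z":0.01,"wx":0,"wy":0,"wz":0}]'
python3 - <<'E'
from h import *
w=cam("side"); cv2.imwrite("pics/s1.png",cv2.resize(w["image"][100:260,260:440,::-1],None,fx=3.3,fy=3.3,interpolation=cv2.INTER_CUBIC))
E
```

```text
time: 2.12
position: [0.5616, -0.2095, 0.099]
tool_rot: [-1.041, -2.962, -0.001]
ft_force: [-0.1, -0.2, -0.2]
grip_width: 0.323
grip_force: 0.0
time: 2.53
position: [0.5626, -0.2121, 0.0915]
tool_rot: [1.049, 2.96, 0.0]
ft_force: [0.1, -0.9, -0.2]
grip_width: 0.017
grip_force: 0.0
```

View pics/s1.png

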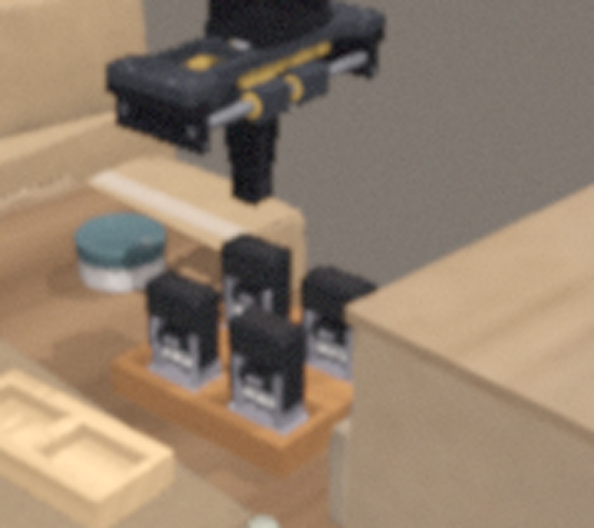

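The side view shows the shut fingers, tip at (250,200), just above the far cap at (256,242). I'll press it in steps.

```bash
python3 -m handwheel '[{"x":0,"y":0,"z":0.003,"wx":0,"wy":0,"wz":0},{"x":0,"y":0,"z":0.006,"wx":0,"wy":0,"wz":0},{"x":0,"y":0,"z":0.006,"wx":0,"wy":0,"wz":0},{"x":0,"y":0,"z":0.006,"wx":0,"wy":0,"wz":0}]'
python3 -m handwheel '[{"x":0,"y":0,"z":0.002,"wx":0,"wy":0,"wz":0},{"x":0,"y":0,"z":0.004,"wx":0,"wy":0,"wz":0},{"x":0,"y":0,"z":0.004,"wx":0,"wy":0,"wz":0},{"x":0,"y":0,"z":0.004,"wx":0,"wy":0,"wz":0}]'
```

```text
time: 2.92
position: [0.5618, -0.212, 0.0844]
tool_rot: [-1.049, -2.961, 0.0]
ft_force: [0.2, -0.1, -0.7]
grip_width: 0.01
grip_force: 0.0
time: 3.25
position: [0.5619, -0.212, 0.0804]
tool_rot: [-1.049, -2.961, -0.0]
ft_force: [-0.1, 0.3, -0.2]
grip_width: 0.002
grip_force: 0.0
```

There is no force at z = 0.080, so I check before pressing further.

Run:
```python
from h import *
a=cam("side"); b=cam("scene")
s=ctrl.get_state()["position"]; print(w2p(a,s),w2p(b,s), w2p(a,[[.5618,-.2118,.085]]),w2p(b,[[.5618,-.2118,.085]]))
A=cv2.resize(a["image"][130:230,290:390,::-1],(400,400),interpolation=cv2.INTER_CUBIC)
B=cv2.resize(b["image"][150:250,255:355,::-1],(400,400),interpolation=cv2.INTER_CUBIC)
cv2.imwrite("pics/s2.png",np.hstack([A,B]))
```

```text
[[335.70587663 175.08921243]] [[305.25766172 214.76245661]] [[335.8184784  173.46271447]] [[305.04590233 213.36421532]]
```

View pics/s2.png

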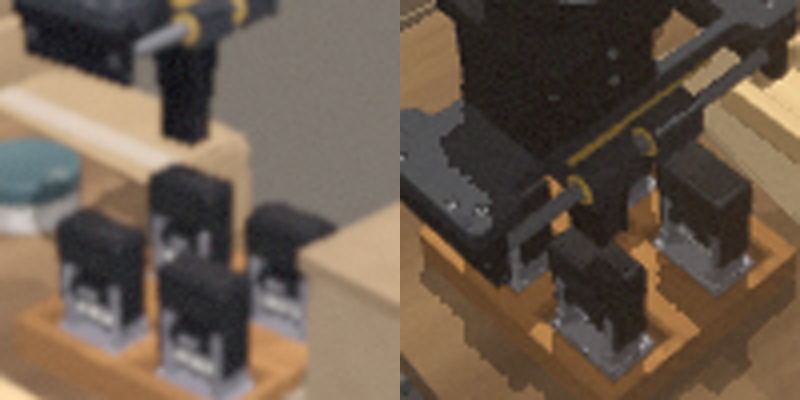

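The side view (left) shows a clear gap of about 7 px between the fingertip and the cap. The real tip is therefore higher than the nominal TCP. I'll keep going down by force.

```bash
for i in 1 2; do :; done; python3 -m handwheel '[{"x":0,"y":0,"z":0.002,"wx":0,"wy":0,"wz":0},{"x":0,"y":0,"z":0.004,"wx":0,"wy":0,"wz":0},{"x":0,"y":0,"z":0.004,"wx":0,"wy":0,"wz":0}]'
python3 -m handwheel '[{"x":0,"y":0,"z":0.002,"wx":0,"wy":0,"wz":0},{"x":0,"y":0,"z":0.002,"wx":0,"wy":0,"wz":0},{"x":0,"y":0,"z":0.002,"wx":0,"wy":0,"wz":0}]'
```

```text
time: 3.6
position: [0.5617, -0.2119, 0.0762]
tool_rot: [-1.048, -2.961, 0.0]
ft_force: [0.2, -0.1, -0.7]
grip_width: 0.004
grip_force: 0.0
time: 3.85
position: [0.5619, -0.212, 0.0745]
tool_rot: [-1.049, -2.961, 0.0]
ft_force: [0.2, 0.3, -0.2]
grip_width: 0.005
grip_force: 0.0
```

Run:
```python
from h import *
a=cam("side"); b=cam("scene")
def tri(pa,pb):
    n=[cv2.undistortPoints(np.float64([[p]]),np.array(d["K"]),dist(d)).reshape(2,1) for d,p in((a,pa),(b,pb))]
    X=cv2.triangulatePoints(a["world_to_cam"][:3],b["world_to_cam"][:3],*n); return (X[:3]/X[3]).ravel()
print("tip",tri((336.5,164.5),(305,209)))
print("cap top",tri((338,175),(305,211)))
print("cap other",tri((341,198),(331,188)), tri((366.5,184),(279,188)),tri((315,187),(331,188)),tri((341,198),(307,170)))
```

```text
tip [ 0.56171633 -0.21616567  0.1052401 ]
cap top [ 0.5586815  -0.2054672   0.08412478]
cap other [ 0.57628626 -0.12795581  0.06812422] [ 0.49689231 -0.15618285  0.08813025] [ 0.60464214 -0.14332382  0.08716712] [ 0.54832798 -0.09921068  0.08667921]
```

```bash
python3 -m handwheel '[{"x":0,"y":0,"z":0.002,"wx":0,"wy":0,"wz":0},{"x":0,"y":0,"z":0.004,"wx":0,"wy":0,"wz":0},{"x":0,"y":0,"z":0.004,"wx":0,"wy":0,"wz":0}]'
python3 -m handwheel '[{"x":0,"y":0,"z":0.002,"wx":0,"wy":0,"wz":0},{"x":0,"y":0,"z":0.004,"wx":0,"wy":0,"wz":0},{"x":0,"y":0,"z":0.004,"wx":0,"wy":0,"wz":0}]'
python3 -c "
from h import *
print(ctrl.grip_point_offset)
a=cam('side'); b=cam('scene')
A=cv2.resize(a['image'][130:230,290:390,::-1],(400,400),interpolation=cv2.INTER_CUBIC)
B=cv2.resize(b['image'][150:250,255:355,::-1],(400,400),interpolation=cv2.INTER_CUBIC)
cv2.imwrite('pics/s3.png',np.hstack([A,B]))"
```

```text
time: 4.2
position: [0.5617, -0.2119, 0.0702]
tool_rot: [-1.048, -2.961, 0.0]
ft_force: [0.0, -0.1, 0.3]
grip_width: 0.006
grip_force: 0.0
time: 4.45
position: [0.5617, -0.2119, 0.0661]
tool_rot: [-1.048, -2.961, 0.0]
ft_force: [-1.2, -0.8, 0.3]
grip_width: 0.008
grip_force: 0.0
0.0187
```

View pics/s3.png

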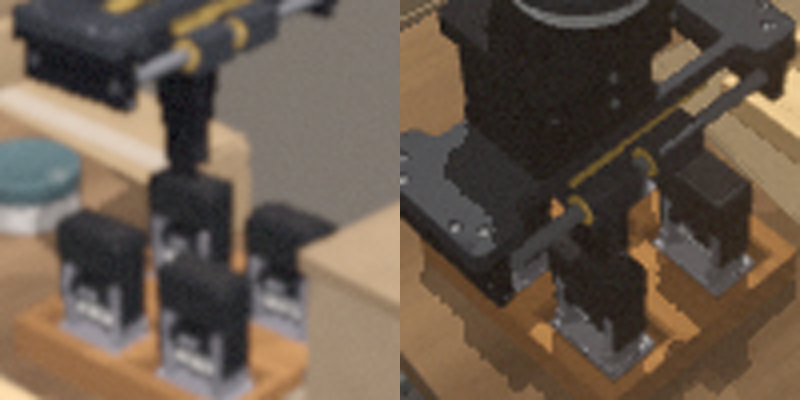

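The tip, at about (187,170) in the left crop, is now almost on the cap top. I'll continue in 2 mm steps.

```bash
python3 -m handwheel '[{"x":0,"y":0,"z":0.002,"wx":0,"wy":0,"wz":0},{"x":0,"y":0,"z":0.002,"wx":0,"wy":0,"wz":0},{"x":0,"y":0,"z":0.002,"wx":0,"wy":0,"wz":0}]'
python3 -m handwheel '[{"x":0,"y":0,"z":0.002,"wx":0,"wy":0,"wz":0},{"x":0,"y":0,"z":0.002,"wx":0,"wy":0,"wz":0},{"x":0,"y":0,"z":0.002,"wx":0,"wy":0,"wz":0}]'
python3 -m handwheel '[{"x":0,"y":0,"z":0.002,"wx":0,"wy":0,"wz":0},{"x":0,"y":0,"z":0.002,"wx":0,"wy":0,"wz":0},{"x":0,"y":0,"z":0.002,"wx":0,"wy":0,"wz":0}]'
```

```text
time: 4.8
position: [0.562, -0.212, 0.0646]
tool_rot: [-1.049, -2.961, 0.0]
ft_force: [0.4, 0.3, -0.4]
grip_width: 0.006
grip_force: 0.0
time: 5.05
position: [0.5619, -0.212, 0.0626]
tool_rot: [-1.049, -2.961, 0.0]
ft_force: [-1.0, -0.0, 1.3]
grip_width: 0.004
grip_force: 0.0
time: 5.3
position: [0.5619, -0.212, 0.0605]
tool_rot: [-1.049, -2.961, 0.0]
ft_force: [0.2, -0.5, 0.3]
grip_width: 0.007
grip_force: 0.0
```

```bash
python3 -m handwheel '[{"x":0,"y":0,"z":0.002,"wx":0,"wy":0,"wz":0},{"x":0,"y":0,"z":0.002,"wx":0,"wy":0,"wz":0},{"x":0,"y":0,"z":0.002,"wx":0,"wy":0,"wz":0}]'
python3 -c "
from h import *
f=[]
for i in range(6): cam('side'); f.append(ctrl.get_state()['ft_force'])
print(np.round(f,1).tolist())"
python3 -m handwheel '[{"x":0,"y":0,"z":0.002,"wx":0,"wy":0,"wz":0},{"x":0,"y":0,"z":0.002,"wx":0,"wy":0,"wz":0},{"x":0,"y":0,"z":0.002,"wx":0,"wy":0,"wz":0}]'
```

```text
time: 5.55
position: [0.5623, -0.2121, 0.0589]
tool_rot: [1.048, 2.961, -0.0]
ft_force: [-0.8, 0.5, 1.7]
grip_width: 0.005
grip_force: 0.6
[[0.2, 0.1, 2.1], [-0.3, 0.1, 0.6], [-0.4, 0.1, 2.0], [1.1, 0.0, 2.0], [0.5, -0.6, 1.2], [0.2, -0.3, 1.2]]
time: 6.1
position: [0.5623, -0.2121, 0.0568]
tool_rot: [1.048, 2.961, 0.0]
ft_force: [1.1, 0.2, 1.7]
grip_width: 0.008
grip_force: 1.1
```

```bash
cat > f.py <<'E'
from h import *
f=[];p=[]
for i in range(6): cam('side'); s=ctrl.get_state(); f.append(s['ft_force']);p.append(s['position'])
print(np.round(np.mean(f,0),2),np.round(np.mean(p,0),4))
E
python3 -m handwheel '[{"x":0,"y":0,"z":0.002,"wx":0,"wy":0,"wz":0},{"x":0,"y":0,"z":0.002,"wx":0,"wy":0,"wz":0}]' | grep -E "posi|ft"; python3 f.py
python3 -m handwheel '[{"x":0,"y":0,"z":0.002,"wx":0,"wy":0,"wz":0},{"x":0,"y":0,"z":0.002,"wx":0,"wy":0,"wz":0}]' | grep -E "posi|ft"; python3 f.py
```

```text
position: [0.5623, -0.2122, 0.0546]
ft_force: [0.5, 0.1, 3.1]
[ 0.73 -0.3   3.13] [ 0.5623 -0.2121  0.0548]
position: [0.5622, -0.2121, 0.0526]
ft_force: [1.1, 0.4, 3.5]
[ 1.25 -0.53  4.  ] [ 0.5623 -0.2121  0.0528]
```

The slope is about 0.43 N/mm, so this one is tired, with contact at z of about 0.0587. I'll go 2 mm more, hold, then lift and move to the next stamp, (0.506, -0.164).

```bash
python3 -m handwheel '[{"x":0,"y":0,"z":0.002,"wx":0,"wy":0,"wz":0},{"x":0,"y":0,"z":0.0025,"wx":0,"wy":0,"wz":0},{"x":0,"y":0,"z":0.0025,"wx":0,"wy":0,"wz":0}]' | grep -E "posi|ft"; python3 f.py
python3 -m handwheel '[{"x":0,"y":0,"z":-0.01,"wx":0,"wy":0,"wz":0},{"x":0,"y":0,"z":-0.02,"wx":0,"wy":0,"wz":0},{"x":0,"y":0,"z":-0.02,"wx":0,"wy":0,"wz":0}]' | grep -E "posi|ft"
python3 - <<'E'
from h import *
s=ctrl.get_state(); M=R.from_rotvec(s["tool_rot"]).as_matrix()
for c in [(.5064,-.164),(.5519,-.1061),(.6069,-.1538)]: print(M.T@(np.r_[c,s["position"][2]]-s["position"]))
E
```

```text
position: [0.5622, -0.2121, 0.0502]
ft_force: [1.8, -0.2, 3.7]
[ 1.47 -0.4   5.17] [ 0.5622 -0.2121  0.0503]
position: [0.5622, -0.2121, 0.0719]
ft_force: [1.1, -0.2, 0.6]
[ 7.36746080e-02  2.24241144e-03 -5.69500312e-05]
[ 7.47549978e-02  7.58731959e-02 -3.86669096e-05]
[1.99331339e-03 7.34187871e-02 1.75151493e-05]
```

Tired: 5.2 N at 8.4 mm. Next stamp.

```bash
python3 -m handwheel '[{"x":0.025,"y":0,"z":0,"wx":0,"wy":0,"wz":0},{"x":0.05,"y":0.001,"z":0,"wx":0,"wy":0,"wz":0},{"x":0.074,"y":0.002,"z":0,"wx":0,"wy":0,"wz":0},{"x":0.074,"y":0.002,"z":0,"wx":0,"wy":0,"wz":0},{"x":0.074,"y":0.002,"z":0.006,"wx":0,"wy":0,"wz":0},{"x":0.074,"y":0.002,"z":0.011,"wx":0,"wy":0,"wz":0},{"x":0.074,"y":0.002,"z":0.014,"wx":0,"wy":0,"wz":0},{"x":0.074,"y":0.002,"z":0.016,"wx":0,"wy":0,"wz":0},{"x":0.074,"y":0.002,"z":0.0175,"wx":0,"wy":0,"wz":0},{"x":0.074,"y":0.002,"z":0.0175,"wx":0,"wy":0,"wz":0}]' | grep -E "posi|ft"; python3 f.py
python3 -m handwheel '[{"x":0,"y":0,"z":-0.009,"wx":0,"wy":0,"wz":0},{"x":0,"y":0,"z":-0.0175,"wx":0,"wy":0,"wz":0},{"x":0,"y":0.025,"z":-0.0175,"wx":0,"wy":0,"wz":0},{"x":0,"y":0.05,"z":-0.0175,"wx":0,"wy":0,"wz":0},{"x":0.001,"y":0.074,"z":-0.0175,"wx":0,"wy":0,"wz":0},{"x":0.001,"y":0.074,"z":-0.0175,"wx":0,"wy":0,"wz":0}]' | grep -E "posi|ft"
```

```text
position: [0.5062, -0.1644, 0.053]
ft_force: [-2.9, 1.1, 9.5]
[-3.02  1.1   8.53] [ 0.5063 -0.1644  0.0533]
position: [0.5546, -0.1004, 0.0705]
ft_force: [0.3, 1.1, -0.4]
```

```bash
python3 -m handwheel '[{"x":0,"y":0,"z":0.006,"wx":0,"wy":0,"wz":0},{"x":0,"y":0,"z":0.011,"wx":0,"wy":0,"wz":0},{"x":0,"y":0,"z":0.014,"wx":0,"wy":0,"wz":0},{"x":0,"y":0,"z":0.016,"wx":0,"wy":0,"wz":0},{"x":0,"y":0,"z":0.0175,"wx":0,"wy":0,"wz":0},{"x":0,"y":0,"z":0.0175,"wx":0,"wy":0,"wz":0}]' | grep -E "posi|ft"; python3 f.py
python3 -m handwheel '[{"x":0,"y":0,"z":-0.009,"wx":0,"wy":0,"wz":0},{"x":0,"y":0,"z":-0.0175,"wx":0,"wy":0,"wz":0},{"x":-0.024,"y":0,"z":-0.0175,"wx":0,"wy":0,"wz":0},{"x":-0.048,"y":-0.001,"z":-0.0175,"wx":0,"wy":0,"wz":0},{"x":-0.073,"y":-0.002,"z":-0.0175,"wx":0,"wy":0,"wz":0},{"x":-0.073,"y":-0.002,"z":-0.0175,"wx":0,"wy":0,"wz":0}]' | grep -E "posi|ft"
```

```text
position: [0.5515, -0.1065, 0.0528]
ft_force: [-0.4, 0.0, 4.1]
[-0.34 -0.34  4.07] [ 0.5515 -0.1065  0.053 ]
position: [0.6094, -0.1573, 0.0706]
ft_force: [-0.2, -0.2, 0.7]
```

```bash
python3 -m handwheel '[{"x":0,"y":0,"z":0.006,"wx":0,"wy":0,"wz":0},{"x":0,"y":0,"z":0.011,"wx":0,"wy":0,"wz":0},{"x":0,"y":0,"z":0.014,"wx":0,"wy":0,"wz":0},{"x":0,"y":0,"z":0.016,"wx":0,"wy":0,"wz":0},{"x":0,"y":0,"z":0.0175,"wx":0,"wy":0,"wz":0},{"x":0,"y":0,"z":0.0175,"wx":0,"wy":0,"wz":0}]' | grep -E "posi|ft"; python3 f.py
python3 -m handwheel '[{"x":0,"y":0,"z":-0.02,"wx":0,"wy":0,"wz":0},{"x":0,"y":0,"z":-0.05,"wx":0,"wy":0,"wz":0},{"x":0,"y":0,"z":-0.08,"wx":0,"wy":0,"wz":0},{"x":0,"y":0,"z":-0.08,"wx":0,"wy":0,"wz":0}]' | grep -E "time|posi|ft"
```

```text
position: [0.6068, -0.1525, 0.0538]
ft_force: [-1.8, -0.5, 7.1]
[-2.3  -0.18  7.69] [ 0.6069 -0.1525  0.0542]
time: 11.9
position: [0.6102, -0.1529, 0.1392]
ft_force: [1.0, 0.4, 1.0]
```

Forces at about 6 mm down were 4.0, 8.5, 4.1 and 7.7 N. The tired stamps are at (0.562, -0.212) and (0.552, -0.106). Next is a close wrist look at the block.

```bash
python3 -m handwheel '[{"x":-0.02,"y":0.012,"z":-0.03,"wx":0,"wy":0,"wz":0},{"x":-0.04,"y":0.025,"z":-0.055,"wx":0,"wy":0,"wz":0},{"x":-0.06,"y":0.04,"z":-0.08,"wx":0,"wy":0,"wz":0},{"x":-0.08,"y":0.055,"z":-0.105,"wx":0,"wy":0,"wz":0},{"x":-0.1,"y":0.07,"z":-0.13,"wx":0,"wy":0,"wz":0},{"x":-0.12,"y":0.085,"z":-0.15,"wx":0,"wy":0,"wz":0},{"x":-0.14,"y":0.1,"z":-0.16,"wx":0,"wy":0,"wz":0},{"x":-0.16,"y":0.108,"z":-0.16,"wx":0,"wy":0,"wz":0},{"x":-0.16,"y":0.108,"z":-0.16,"wx":0,"wy":0,"wz":0},{"x":-0.16,"y":0.108,"z":-0.16,"wx":0,"wy":0,"wz":0}]' 0.06
python3 - <<'E'
from h import *
import pickle
for i in range(3): w=cam("wrist")
pickle.dump(w,open("w3.pkl","wb"))
u=w2p(w,[[.681,-.063,.031]])[0]; print(u,ctrl.get_state()["position"])
x,y=int(max(0,min(640-267,u[0]-133))),int(max(0,min(400-200,u[1]-100)));print(x,y)
cv2.imwrite("pics/w3.png",cv2.resize(w["image"][y:y+200,x:x+266,::-1],None,fx=3,fy=3,interpolation=cv2.INTER_CUBIC))
E
```

```text
time: 12.73
position: [0.7994, -0.169, 0.2889]
tool_rot: [-1.045, -2.957, 0.0]
ft_force: [-0.2, 0.3, -0.3]
grip_width: 0.656
grip_force: 0.0
[329.89605305  52.8505506 ] [ 0.79841497 -0.16946045  0.29319138]
196 0
```

View pics/w3.png

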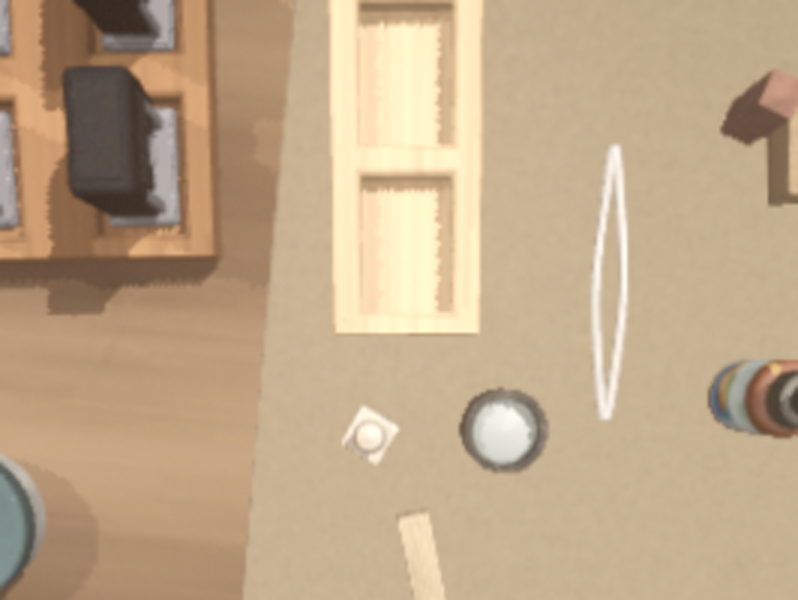

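The crop shows the block square with the tool. The near pocket mouth spans (358,172) to (455,315), the far pocket (357,3) to (454,146), and the outer near edge (335,333) to (480,333). The rack's right corner is at (215,258).

Run:
```python
from h import *
import pickle
np.set_printoptions(precision=4,suppress=True)
w=pickle.load(open("w3.pkl","rb")); f=lambda L:np.array(L)/3+[196,0]
for L in ([(358,172),(454,172),(455,315),(360,316)],[(357,3),(453,3),(455,145),(357,147)]):
    P=p2w(w,f(L),.031); print(P.mean(0),np.linalg.norm(P-np.roll(P,-1,0),axis=1)); 
    u=P[3]-P[0]+P[2]-P[1]; print("yaw",np.degrees(np.arctan2(u[1],u[0])))
P=p2w(w,f([(335,333),(480,333),(331,5),(482,5)]),.031)
v=P[1]-P[0];u=P[0]-P[2]+P[1]-P[3];print(np.linalg.norm(v),np.degrees(np.arctan2(v[1],v[0]))-90,np.degrees(np.arctan2(u[1],u[0])))
P=p2w(w,f([(215,258),(207,2),(0,260)]),.024);u=P[0]-P[1];v=P[0]-P[2];print("rack",P,np.degrees(np.arctan2(u[1],u[0])),np.degrees(np.arctan2(-v[1],-v[0]))-90)
# cap near edge: stamp sound at crop
print(ctrl.get_state()["joint_positions"])
```

```text
[ 0.7101 -0.0835  0.031 ] [0.0414 0.0599 0.0421 0.0603]
yaw -38.027160555767956
[ 0.6557 -0.0406  0.031 ] [0.0403 0.0567 0.0421 0.0575]
yaw -38.28025375414639
0.06450281335215528 -38.87272685180679 -38.48121736470313
rack [[ 0.6601 -0.1527  0.024 ]
 [ 0.5777 -0.0865  0.024 ]
 [ 0.5986 -0.228   0.024 ]] -38.792657015523496 -219.1975448184339
[ 0.2059  0.7281 -0.0752  0.6663  0.0506  1.7488  1.0493]
```

```bash
python3 -m handwheel '[{"x":0.018,"y":-0.02,"z":0.01,"wx":0,"wy":0,"wz":0},{"x":0.036,"y":-0.042,"z":0.025,"wx":0,"wy":0,"wz":0},{"x":0.055,"y":-0.064,"z":0.04,"wx":0,"wy":0,"wz":0},{"x":0.074,"y":-0.086,"z":0.055,"wx":0,"wy":0,"wz":0},{"x":0.093,"y":-0.108,"z":0.075,"wx":0,"wy":0,"wz":0},{"x":0.112,"y":-0.13,"z":0.095,"wx":0,"wy":0,"wz":0},{"x":0.131,"y":-0.152,"z":0.115,"wx":0,"wy":0,"wz":0},{"x":0.15,"y":-0.174,"z":0.135,"wx":0,"wy":0,"wz":0},{"x":0.157,"y":-0.1825,"z":0.154,"wx":0,"wy":0,"wz":0},{"x":0.157,"y":-0.1825,"z":0.154,"wx":0,"wy":0,"wz":0}]'
python3 -m handwheel '[{"x":0,"y":0,"z":0.01,"wx":0,"wy":0,"wz":0},{"x":0,"y":0,"z":0.025,"wx":0,"wy":0,"wz":0},{"x":0,"y":0,"z":0.04,"wx":0,"wy":0,"wz":0},{"x":0,"y":0,"z":0.055,"wx":0,"wy":0,"wz":0},{"x":0,"y":0,"z":0.07,"wx":0,"wy":0,"wz":0},{"x":0,"y":0,"z":0.08,"wx":0,"wy":0,"wz":0},{"x":0,"y":0,"z":0.08,"wx":0,"wy":0,"wz":0},{"x":0,"y":0,"z":0.08,"wx":0,"wy":0,"wz":0}]'; python3 f.py
```

```text
time: 13.72
position: [0.556, -0.2137, 0.1362]
tool_rot: [-1.052, -2.954, 0.002]
ft_force: [-0.3, 0.2, -0.7]
grip_width: 0.688
grip_force: 0.0
time: 14.38
position: [0.5634, -0.2126, 0.0591]
tool_rot: [1.047, 2.961, 0.001]
ft_force: [0.5, 0.6, -0.7]
grip_width: 0.688
grip_force: 0.0
[ 0.08 -0.11 -0.1 ] [ 0.5636 -0.2132  0.0599]
```

```bash
python3 -m handwheel '[{"x":0.001,"y":0,"z":0.008,"wx":0,"wy":0,"wz":0},{"x":0.001,"y":0,"z":0.015,"wx":0,"wy":0,"wz":0},{"x":0.001,"y":0,"z":0.02,"wx":0,"wy":0,"wz":0},{"x":0.001,"y":0,"z":0.022,"wx":0,"wy":0,"wz":0},{"x":0.001,"y":0,"z":0.022,"wx":0,"wy":0,"wz":0}]'
python3 -c "
from h import *
print(ctrl.get_state()['position'])
a=cam('side'); b=cam('scene')
A=cv2.resize(a['image'][130:230,290:390,::-1],(400,400),interpolation=cv2.INTER_CUBIC)
B=cv2.resize(b['image'][150:250,255:355,::-1],(400,400),interpolation=cv2.INTER_CUBIC)
cv2.imwrite('pics/s4.png',cv2.convertScaleAbs(np.hstack([A,B]),alpha=1.5,beta=10))"
```

```text
time: 15.1
position: [0.5609, -0.2121, 0.0354]
tool_rot: [-1.048, -2.959, 0.0]
ft_force: [-0.1, 1.1, 0.6]
grip_width: 0.687
grip_force: 0.0
[ 0.56085447 -0.21214466  0.03542724]
```

View pics/s4.png

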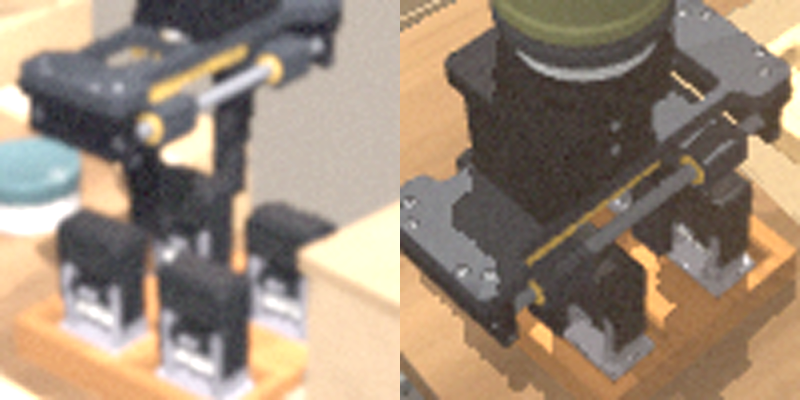

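The fingers straddle the cap with the tips at mid-cap or lower, about (150,225) and (230,190) in the left crop. I'll close.

```bash
python3 -m handwheel '[{"x":0,"y":0,"z":0.002,"wx":0,"wy":0,"wz":0},{"x":0,"y":0,"z":0.002,"wx":0,"wy":0,"wz":0},{"x":0,"y":0,"z":0.002,"wx":0,"wy":0,"wz":0},{"x":0,"y":0,"z":0.002,"wx":0,"wy":0,"wz":0},{"x":0,"y":0,"z":0.002,"wx":0,"wy":0,"wz":0},{"x":0,"y":0,"z":0.002,"wx":0,"wy":0,"wz":0},{"x":0,"y":0,"z":0.002,"wx":0,"wy":0,"wz":0},{"x":0,"y":0,"z":0.002,"wx":0,"wy":0,"wz":0}]' 0.01 20;python3 f.py
python3 -m handwheel '[{"x":0,"y":0,"z":-0.003,"wx":0,"wy":0,"wz":0},{"x":0,"y":0,"z":-0.008,"wx":0,"wy":0,"wz":0},{"x":0,"y":0,"z":-0.015,"wx":0,"wy":0,"wz":0},{"x":0,"y":0,"z":-0.025,"wx":0,"wy":0,"wz":0},{"x":0,"y":0,"z":-0.04,"wx":0,"wy":0,"wz":0},{"x":0,"y":0,"z":-0.055,"wx":0,"wy":0,"wz":0},{"x":0,"y":0,"z":-0.07,"wx":0,"wy":0,"wz":0},{"x":0,"y":0,"z":-0.085,"wx":0,"wy":0,"wz":0},{"x":0,"y":0,"z":-0.1,"wx":0,"wy":0,"wz":0},{"x":0,"y":0,"z":-0.1,"wx":0,"wy":0,"wz":0}]';python3 f.py
```

```text
time: 15.87
position: [0.5618, -0.2125, 0.0348]
tool_rot: [1.049, 2.961, -0.0]
ft_force: [-0.0, 0.2, 0.4]
grip_width: 0.307
grip_force: 20.0
[ 0.09 -0.15  0.7 ] [ 0.5618 -0.2125  0.0348]
time: 17.0
position: [0.5642, -0.2132, 0.1393]
tool_rot: [1.046, 2.955, 0.0]
ft_force: [-0.3, -0.5, -1.5]
grip_width: 0.311
grip_force: 20.0
[-0.3  -0.02 -1.1 ] [ 0.5617 -0.2124  0.1347]
```

It is held: 27 mm wide and 1.1 N. Carry it to the pocket at (0.7104, -0.0837).

```bash
python3 -m handwheel '[{"x":-0.003,"y":0.01,"z":-0.01,"wx":0,"wy":0,"wz":0},{"x":-0.006,"y":0.035,"z":-0.015,"wx":0,"wy":0,"wz":0},{"x":-0.01,"y":0.06,"z":-0.015,"wx":0,"wy":0,"wz":0},{"x":-0.015,"y":0.085,"z":-0.015,"wx":0,"wy":0,"wz":0},{"x":-0.02,"y":0.11,"z":-0.015,"wx":0,"wy":0,"wz":0},{"x":-0.025,"y":0.135,"z":-0.01,"wx":0,"wy":0,"wz":-0.5},{"x":-0.03,"y":0.16,"z":0,"wx":0,"wy":0,"wz":-0.5},{"x":-0.0345,"y":0.18,"z":0.01,"wx":0,"wy":0,"wz":-0.5},{"x":-0.0345,"y":0.1935,"z":0.02,"wx":0,"wy":0,"wz":-0.5},{"x":-0.0345,"y":0.1935,"z":0.02,"wx":0,"wy":0,"wz":-0.5}]'
python3 -m handwheel '[{"x":0,"y":0,"z":0.01,"wx":0,"wy":0,"wz":0},{"x":0,"y":0,"z":0.02,"wx":0,"wy":0,"wz":0},{"x":0,"y":0,"z":0.03,"wx":0,"wy":0,"wz":0},{"x":0,"y":0,"z":0.04,"wx":0,"wy":0,"wz":0},{"x":0,"y":0,"z":0.048,"wx":0,"wy":0,"wz":0},{"x":0,"y":0,"z":0.048,"wx":0,"wy":0,"wz":0},{"x":0,"y":0,"z":0.048,"wx":0,"wy":0,"wz":0}]'; python3 f.py
python3 - <<'E'
from h import *
s=ctrl.get_state(); M=R.from_rotvec(s["tool_rot"]).as_matrix(); print(M)
print(M.T@(np.array([.7104,-.0837,s["position"][2]])-s["position"]))
E
```

```text
time: 18.13
position: [0.7096, -0.0791, 0.1103]
tool_rot: [-1.027, -2.963, -0.002]
ft_force: [-1.2, 1.1, -1.8]
grip_width: 0.309
grip_force: 20.0
time: 18.72
position: [0.7097, -0.0841, 0.066]
tool_rot: [-1.036, -2.965, 0.001]
ft_force: [0.0, -0.0, -0.8]
grip_width: 0.31
grip_force: 20.0
[ 0.02  0.18 -0.84] [ 0.7108 -0.0838  0.0674]
[[-7.82624516e-01  6.22492723e-01  1.29499629e-03]
 [ 6.22493081e-01  7.82625287e-01 -1.54901386e-04]
 [-1.10992183e-03  6.84896610e-04 -9.99999149e-01]]
[ 3.38722756e-04 -2.01615143e-04 -5.14041747e-07]
```

```bash
python3 -m handwheel '[{"x":0,"y":0,"z":0.006,"wx":0,"wy":0,"wz":0},{"x":0,"y":0,"z":0.009,"wx":0,"wy":0,"wz":0},{"x":0,"y":0,"z":0.012,"wx":0,"wy":0,"wz":0},{"x":0,"y":0,"z":0.014,"wx":0,"wy":0,"wz":0},{"x":0,"y":0,"z":0.014,"wx":0,"wy":0,"wz":0}]'; python3 f.py
python3 -m handwheel '[{"x":0,"y":0,"z":0.003,"wx":0,"wy":0,"wz":0},{"x":0,"y":0,"z":0.006,"wx":0,"wy":0,"wz":0},{"x":0,"y":0,"z":0.008,"wx":0,"wy":0,"wz":0},{"x":0,"y":0,"z":0.008,"wx":0,"wy":0,"wz":0}]'; python3 f.py
```

```text
time: 19.43
position: [0.7097, -0.0837, 0.0517]
tool_rot: [-1.035, -2.965, 0.001]
ft_force: [-0.3, 0.2, -0.8]
grip_width: 0.308
grip_force: 20.0
[ 0.19  0.24 -1.15] [ 0.7103 -0.0838  0.0527]
time: 20.07
position: [0.7097, -0.0837, 0.0438]
tool_rot: [-1.035, -2.965, 0.001]
ft_force: [-0.6, -0.4, -1.1]
grip_width: 0.311
grip_force: 20.0
[-0.02 -0.12 -1.03] [ 0.7102 -0.0838  0.0446]
```

```bash
python3 -m handwheel '[{"x":0,"y":0,"z":0.0015,"wx":0,"wy":0,"wz":0},{"x":0,"y":0,"z":0.002,"wx":0,"wy":0,"wz":0},{"x":0,"y":0,"z":0.002,"wx":0,"wy":0,"wz":0}]'|grep pos; python3 f.py
python3 -m handwheel '[{"x":0,"y":0,"z":0.001,"wx":0,"wy":0,"wz":0},{"x":0,"y":0,"z":0.0015,"wx":0,"wy":0,"wz":0},{"x":0,"y":0,"z":0.0015,"wx":0,"wy":0,"wz":0}]'|grep pos; python3 f.py
```

```text
position: [0.7101, -0.0838, 0.0425]
[-0.18 -0.2  -1.04] [ 0.7103 -0.0838  0.0427]
position: [0.7105, -0.0838, 0.0416]
[-0.21 -0.17  1.52] [ 0.7105 -0.0838  0.0416]
```

It is on the floor: contact came at the predicted height. Release, rise and go to the second tired stamp, (0.5517, -0.1063).

```bash
python3 -m handwheel '[{"x":0,"y":0,"z":0,"wx":0,"wy":0,"wz":0},{"x":0,"y":0,"z":0,"wx":0,"wy":0,"wz":0},{"x":0,"y":0,"z":0,"wx":0,"wy":0,"wz":0},{"x":0,"y":0,"z":0,"wx":0,"wy":0,"wz":0},{"x":0,"y":0,"z":-0.01,"wx":0,"wy":0,"wz":0},{"x":0,"y":0,"z":-0.025,"wx":0,"wy":0,"wz":0},{"x":0,"y":0,"z":-0.045,"wx":0,"wy":0,"wz":0},{"x":0,"y":0,"z":-0.07,"wx":0,"wy":0,"wz":0},{"x":0,"y":0,"z":-0.09,"wx":0,"wy":0,"wz":0},{"x":0,"y":0,"z":-0.09,"wx":0,"wy":0,"wz":0}]' 0.06; python3 f.py
python3 - <<'E'
from h import *
s=ctrl.get_state(); M=R.from_rotvec(s["tool_rot"]).as_matrix()
print(s["grip_width"],M.T@(np.array([.5517,-.1063,s["position"][2]])-s["position"]))
b=cam("scene")["image"]; cv2.imwrite("pics/chk.png",b[:,:,::-1])
E
```

```text
time: 22.3
position: [0.7136, -0.0839, 0.1379]
tool_rot: [1.033, 2.957, 0.004]
ft_force: [0.7, -0.0, 1.9]
grip_width: 0.685
grip_force: 0.0
[-0.1  -0.15 -0.5 ] [ 0.7103 -0.0837  0.1314]
0.6877212378952635 [ 0.10924118 -0.11580602  0.00042483]
```

```bash
python3 -m handwheel '[{"x":0.01,"y":-0.01,"z":0,"wx":0,"wy":0,"wz":0},{"x":0.03,"y":-0.03,"z":0,"wx":0,"wy":0,"wz":0.5},{"x":0.05,"y":-0.05,"z":0,"wx":0,"wy":0,"wz":0.5},{"x":0.07,"y":-0.072,"z":0,"wx":0,"wy":0,"wz":0.5},{"x":0.09,"y":-0.095,"z":0,"wx":0,"wy":0,"wz":0.5},{"x":0.109,"y":-0.116,"z":0,"wx":0,"wy":0,"wz":0.5},{"x":0.109,"y":-0.116,"z":0,"wx":0,"wy":0,"wz":0.5},{"x":0.109,"y":-0.116,"z":0.01,"wx":0,"wy":0,"wz":0.5},{"x":0.109,"y":-0.116,"z":0.02,"wx":0,"wy":0,"wz":0.5},{"x":0.109,"y":-0.116,"z":0.03,"wx":0,"wy":0,"wz":0.5}]'
python3 f.py
python3 -m handwheel '[{"x":0,"y":0,"z":0.012,"wx":0,"wy":0,"wz":0},{"x":0,"y":0,"z":0.025,"wx":0,"wy":0,"wz":0},{"x":0,"y":0,"z":0.038,"wx":0,"wy":0,"wz":0},{"x":0,"y":0,"z":0.05,"wx":0,"wy":0,"wz":0},{"x":0,"y":0,"z":0.06,"wx":0,"wy":0,"wz":0},{"x":0,"y":0,"z":0.066,"wx":0,"wy":0,"wz":0},{"x":0,"y":0,"z":0.066,"wx":0,"wy":0,"wz":0},{"x":0,"y":0,"z":0.066,"wx":0,"wy":0,"wz":0}]'; python3 f.py
```

```text
time: 23.48
position: [0.5535, -0.1061, 0.0997]
tool_rot: [-1.047, -2.962, -0.001]
ft_force: [0.2, -0.2, 0.9]
grip_width: 0.688
grip_force: 0.0
[-0.05 -0.25  0.18] [ 0.5525 -0.1061  0.0993]
time: 24.45
position: [0.5528, -0.1067, 0.035]
tool_rot: [-1.049, -2.961, -0.0]
ft_force: [0.4, -0.0, -0.4]
grip_width: 0.69
grip_force: 0.0
[0.01 0.02 0.34] [ 0.5534 -0.1068  0.0359]
```

```bash
python3 -m handwheel '[{"x":0.0015,"y":0,"z":0.001,"wx":0,"wy":0,"wz":0},{"x":0.0015,"y":0,"z":0.001,"wx":0,"wy":0,"wz":0},{"x":0.0015,"y":0,"z":0.001,"wx":0,"wy":0,"wz":0},{"x":0.0015,"y":0,"z":0.001,"wx":0,"wy":0,"wz":0},{"x":0.0015,"y":0,"z":0.001,"wx":0,"wy":0,"wz":0},{"x":0.0015,"y":0,"z":0.001,"wx":0,"wy":0,"wz":0},{"x":0.0015,"y":0,"z":0.001,"wx":0,"wy":0,"wz":0},{"x":0.0015,"y":0,"z":0.001,"wx":0,"wy":0,"wz":0}]' 0.01 20; python3 f.py
python3 -m handwheel '[{"x":0,"y":0,"z":-0.003,"wx":0,"wy":0,"wz":0},{"x":0,"y":0,"z":-0.008,"wx":0,"wy":0,"wz":0},{"x":0,"y":0,"z":-0.015,"wx":0,"wy":0,"wz":0},{"x":0,"y":0,"z":-0.025,"wx":0,"wy":0,"wz":0},{"x":0,"y":0,"z":-0.04,"wx":0,"wy":0,"wz":0},{"x":0,"y":0,"z":-0.055,"wx":0,"wy":0,"wz":0},{"x":0,"y":0,"z":-0.07,"wx":0,"wy":0,"wz":0},{"x":0,"y":0,"z":-0.085,"wx":0,"wy":0,"wz":0},{"x":0,"y":0,"z":-0.1,"wx":0,"wy":0,"wz":0},{"x":0,"y":0,"z":-0.1,"wx":0,"wy":0,"wz":0}]';python3 f.py
python3 - <<'E'
from h import *
s=ctrl.get_state(); M=R.from_rotvec(s["tool_rot"]).as_matrix()
print(s["grip_width"],M.T@(np.array([.6554,-.0403,s["position"][2]])-s["position"]))
E
```

```text
time: 25.42
position: [0.5516, -0.1058, 0.0341]
tool_rot: [-1.049, -2.961, 0.0]
ft_force: [0.1, -1.1, 0.2]
grip_width: 0.313
grip_force: 20.0
[-0.45 -0.2  -0.22] [ 0.5516 -0.1058  0.0341]
time: 26.55
position: [0.5542, -0.106, 0.1387]
tool_rot: [1.046, 2.955, 0.002]
ft_force: [1.6, 0.5, 0.1]
grip_width: 0.312
grip_force: 20.0
[-0.12  0.04 -1.08] [ 0.5516 -0.1057  0.1343]
0.3114924225715338 [-0.04020336  0.11654564 -0.00017683]
```

```bash
python3 -m handwheel '[{"x":-0.003,"y":0.01,"z":0,"wx":0,"wy":0,"wz":0},{"x":-0.01,"y":0.03,"z":0,"wx":0,"wy":0,"wz":-0.5},{"x":-0.018,"y":0.05,"z":0,"wx":0,"wy":0,"wz":-0.5},{"x":-0.026,"y":0.07,"z":0,"wx":0,"wy":0,"wz":-0.5},{"x":-0.034,"y":0.09,"z":0,"wx":0,"wy":0,"wz":-0.5},{"x":-0.04,"y":0.1165,"z":0,"wx":0,"wy":0,"wz":-0.5},{"x":-0.04,"y":0.1165,"z":0.01,"wx":0,"wy":0,"wz":-0.5},{"x":-0.04,"y":0.1165,"z":0.02,"wx":0,"wy":0,"wz":-0.5},{"x":-0.04,"y":0.1165,"z":0.03,"wx":0,"wy":0,"wz":-0.5},{"x":-0.04,"y":0.1165,"z":0.03,"wx":0,"wy":0,"wz":-0.5}]'
python3 -m handwheel '[{"x":0,"y":0,"z":0.01,"wx":0,"wy":0,"wz":0},{"x":0,"y":0,"z":0.02,"wx":0,"wy":0,"wz":0},{"x":0,"y":0,"z":0.03,"wx":0,"wy":0,"wz":0},{"x":0,"y":0,"z":0.036,"wx":0,"wy":0,"wz":0},{"x":0,"y":0,"z":0.036,"wx":0,"wy":0,"wz":0},{"x":0,"y":0,"z":0.036,"wx":0,"wy":0,"wz":0}]'; python3 f.py
python3 - <<'E'
from h import *
s=ctrl.get_state(); M=R.from_rotvec(s["tool_rot"]).as_matrix()
print(s["grip_width"],M.T@(np.array([.6554,-.0403,s["position"][2]])-s["position"]))
E
```

```text
time: 27.68
position: [0.6533, -0.0413, 0.1003]
tool_rot: [-1.035, -2.96, 0.004]
ft_force: [-0.9, -0.4, -1.5]
grip_width: 0.31
grip_force: 20.0
time: 28.18
position: [0.6556, -0.0405, 0.0677]
tool_rot: [-1.036, -2.965, 0.0]
ft_force: [0.2, -0.6, -0.0]
grip_width: 0.31
grip_force: 20.0
[ 0.04  0.08 -0.94] [ 0.6565 -0.0404  0.0688]
0.3067925365978314 [ 8.50451480e-04 -5.68787815e-04 -1.08972577e-06]
```

```bash
python3 -m handwheel '[{"x":0.001,"y":0,"z":0.006,"wx":0,"wy":0,"wz":0},{"x":0.001,"y":0,"z":0.01,"wx":0,"wy":0,"wz":0},{"x":0.001,"y":0,"z":0.014,"wx":0,"wy":0,"wz":0},{"x":0.001,"y":0,"z":0.016,"wx":0,"wy":0,"wz":0},{"x":0.001,"y":0,"z":0.016,"wx":0,"wy":0,"wz":0}]'|grep pos; python3 f.py
python3 -m handwheel '[{"x":0,"y":0,"z":0.003,"wx":0,"wy":0,"wz":0},{"x":0,"y":0,"z":0.006,"wx":0,"wy":0,"wz":0},{"x":0,"y":0,"z":0.008,"wx":0,"wy":0,"wz":0},{"x":0,"y":0,"z":0.008,"wx":0,"wy":0,"wz":0}]'|grep pos; python3 f.py
```

```text
position: [0.6546, -0.0397, 0.0511]
[ 0.03  0.04 -0.85] [ 0.6553 -0.0398  0.0522]
position: [0.6546, -0.0397, 0.0433]
[ 0.05  0.16 -0.98] [ 0.6552 -0.0397  0.0441]
```

```bash
python3 -m handwheel '[{"x":0,"y":0,"z":0.0015,"wx":0,"wy":0,"wz":0},{"x":0,"y":0,"z":0.002,"wx":0,"wy":0,"wz":0},{"x":0,"y":0,"z":0.002,"wx":0,"wy":0,"wz":0}]'|grep pos; python3 f.py
python3 -m handwheel '[{"x":0,"y":0,"z":0.001,"wx":0,"wy":0,"wz":0},{"x":0,"y":0,"z":0.0015,"wx":0,"wy":0,"wz":0},{"x":0,"y":0,"z":0.0015,"wx":0,"wy":0,"wz":0}]'|grep pos; python3 f.py
```

```text
position: [0.6551, -0.0398, 0.042]
[ 0.28  0.34 -0.82] [ 0.6552 -0.0397  0.0422]
position: [0.6554, -0.0398, 0.041]
[-0.14 -0.64  1.57] [ 0.6554 -0.0398  0.041 ]
```

It has landed at the predicted height. Release, rise, and take the last picture to check.

```bash
python3 -m handwheel '[{"x":0,"y":0,"z":0,"wx":0,"wy":0,"wz":0},{"x":0,"y":0,"z":0,"wx":0,"wy":0,"wz":0},{"x":0,"y":0,"z":0,"wx":0,"wy":0,"wz":0},{"x":0,"y":0,"z":0,"wx":0,"wy":0,"wz":0},{"x":0,"y":0,"z":-0.01,"wx":0,"wy":0,"wz":0},{"x":0,"y":0,"z":-0.025,"wx":0,"wy":0,"wz":0},{"x":0,"y":0,"z":-0.045,"wx":0,"wy":0,"wz":0},{"x":0,"y":0,"z":-0.075,"wx":0,"wy":0,"wz":0},{"x":0,"y":0,"z":-0.11,"wx":0,"wy":0,"wz":0},{"x":0,"y":0,"z":-0.14,"wx":0,"wy":0,"wz":0}]' 0.06; python3 f.py
```

```text
time: 31.77
position: [0.6554, -0.0397, 0.1835]
tool_rot: [1.035, 2.965, 0.001]
ft_force: [0.8, 0.3, 1.2]
grip_width: 0.69
grip_force: 0.0
[ 0.45 -0.1   0.65] [ 0.6568 -0.0397  0.1847]
```

```bash
python3 -m handwheel '[{"x":0,"y":0,"z":-0.03,"wx":0,"wy":0,"wz":0},{"x":0,"y":0,"z":-0.06,"wx":0,"wy":0,"wz":0},{"x":0,"y":0,"z":-0.08,"wx":0,"wy":0,"wz":0},{"x":0,"y":0,"z":-0.08,"wx":0,"wy":0,"wz":0}]'; python3 -c "
from h import *
a=cam('side'); b=cam('scene')
A=cv2.resize(a['image'][150:290,220:380,::-1],(400,350),interpolation=cv2.INTER_CUBIC)
B=cv2.resize(b['image'][110:250,255:415,::-1],(400,350),interpolation=cv2.INTER_CUBIC)
cv2.imwrite('pics/s5.png',cv2.convertScaleAbs(np.hstack([A,B]),alpha=1.4,beta=10))"
```

```text
time: 32.4
position: [0.6569, -0.0397, 0.2646]
tool_rot: [1.034, 2.961, 0.003]
ft_force: [1.1, -0.9, 0.1]
grip_width: 0.69
grip_force: 0.0
```

View pics/s5.png

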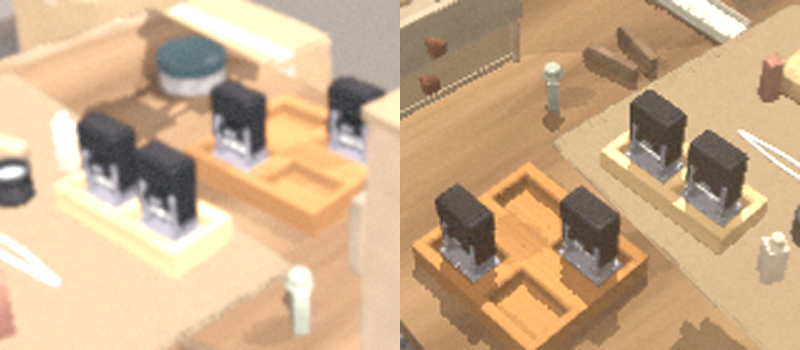

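Both tired stamps stand upright and seated in the block, at (657,135) and (715,175) in the right crop. The sound pair is in the rack at (465,230) and (590,235). The tin and blanks are undisturbed.

```bash
python3 -c "
from bench import ctrl
print(ctrl.close_job())"
```

```text
the job is handed in; nothing more can be done
None
```

I found the two tired stamps by pressing the caps and stood both upright and fully down in the repair block; the two good stamps stayed in the rack, and the job was handed in at about 33 s (no verdict was returned).

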